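Dock a temperature probe and set its channel switches

ROBOT

A 6-joint arm with a two-finger parallel gripper is mounted at the origin on the work surface; the furniture and walls round the work are solid. World frame = base frame: x ahead of the robot, y to its left, z up, the work surface at z = 0. Lengths are in m, angles in rad, forces in N, time in s.
With the tool pointing down it reaches from about 0.25 to 0.775 m from the base axis. Payload 4 kg.
Tool frame: the origin (TCP) lies midway between the tips of the shut fingers; the grasp point (between the pads) lies robot.pinch_z behind it (robot.pinch_z is the distance from the TCP to the grasp point, in m); z points along the fingers, y is the direction in which the jaws open and shut (so a half turn about z gives the same grasp; the last joint's range is limited). The gripper opens to 94 mm and grips with 3 to 60 N. Pads are 16 mm wide; open, the fingers measure 119 mm over their backs; the gripper's body (75 mm by 177 mm) begins 78 mm behind the grasp point.
Start: joints at [1.121, 0.087, 1.371, -0, 1.684, -0.103], TCP at [0.187, 0.517, 0.172] pointing down, gripper open.
Joint ranges: [-3.1, 3.1], [-0.76, 2.03], [0.27, 2.55], [-1.08, 4.22], [0.17, 2.65], [-2.57, 2.57]. Speed limits (rad/s): [2.79, 2.79, 3.14, 3.14, 3.14, 3.14].

INTERFACE

Orientations are given as [roll, pitch, yaw] about the fixed x, y, z axes, in that order (R = Rz(yaw) Ry(pitch) Rx(roll)).
In Python, from bench import robot gives the robot as it stands.
- The arm moves only by the tool jog_arm, never from a script. Its argument "steps" is a list that holds one entry, the list of rows, each a list of 7 numbers: the shift along the tool's x, y, z in cm, then the turn, a rotation vector about the tool's x, y, z in degrees, then the gripper's target within -1 to 1 (fully open at 1, half-way at 0, shut at -1). A call has 1 to 12 rows; each row shifts and turns the commanded pose from where the row before left it, along the tool's axes as they then stand; what a row does not reach is not made up. A row lasts 1/8 s, in which the tool goes at most 62.5 mm and 10.7 degrees, less where a joint would pass 70% of its speed; a pose out of reach is approached as far as the arm can. A call with a gripper value outside its range is refused whole. The fingers move at their own pace and stop on an object; the grip force is fixed at half the most. Time passes only in rows, so rows that do not move let the fingers close. It gives the time, the measured TCP pose, the force and the opening at its end, in the units of the state.
- robot.get_obs(): the state, without advancing time (a new reading comes with each control period).
- robot.snapshot(name): name is "scene" or "top"; returns the picture (420x560x3 uint8, red, green, blue); there is no depth.
- robot.camera_info(name): a dict with "mtx" (3x3 intrinsics, pixels), "dist" ([k1, k2, p1, p2, k3] as OpenCV has them; the pictures are not rectified), "R" (3x3) and "t" (3): a world point X has camera coordinates R X + t. Camera axes: x right, y down, z forward; pixel columns grow to the right and rows downward; lengths in m; the calibration is good to about 2 mm. A picture is of the moment at which its call begins. camera_info takes no time and is no camera call.
- robot.close_job(): hands the job in, once; it reports no verdict.
The state is a dict: "time": time; "joint_positions": joint angles; "qvel": joint speeds; "joint_torque": joint torques, N m; "tool_pos": TCP position; "ee_rot": TCP orientation; "wrist_force": force on the tool from outside, world axes, zero at the start; "wrist_torque": the same for the moment, N m; "width": finger opening in m.
Only numpy, scipy, OpenCV 4.12 (cv2) and the standard library are available. Lean on these libraries where they do the work, as an engineer would, in place of code of your own. Each camera call takes 0.05 s, during which the arm holds its last target. There are 200 camera calls.

TASK

Get the probe dock ready for the next run: flip its four paddle switches so that 1 and 3 are on and 2 and 4 are off, each fully over (number 1 is the one next to the spring clips, number 4 the farthest from them; on is leaning toward the raised ridge), and press the temperature probe that lies on the bench down into the two spring clips until it snaps fully home in both. Leave the petri dish and the weighing boat where they are.

Things in the scene. Friction and masses are not known exactly. Their poses are not given: they have to be found in the camera images.
- dock: fixed dock on the bench, yaw within 0.25 rad of the world's. Grey base plate 112 (x) x 254 (y, -121 to +133) x 8 mm, carrying a grey switch bank and, at its -y side (the robot's right), two spring clips. Origin on the bench; x points away from the robot, y to its left along the row of switches
- bank_face (a point): middle of the grey bank's flat top face, 92 (x) x 156 mm (y), 42 mm above the bench; axes as the dock's. Slots centred at x = 0 and y = -54 (switch 1), -18 (2), +18 (3), +54 mm (4) from here. A ridge, 6 mm wide and 3 mm high, runs along the far edge at x = +39 mm: the on side
- switch1 (a joint): white toggle paddle of switch 1 (nearest the clips), in rad: -0.4 fully off (leaning toward the robot, dock -x), +0.4 fully on (leaning away from it, toward the ridge). Hinged across the dock's x, 2 mm below the bank's face. It tips over centre by itself to the nearer stop and stays there; pushing it takes under 1 N
- switch2 (a joint): the same for switch 2
- switch3 (a joint): the same for switch 3
- switch4 (a joint): the same for switch 4 (farthest from the clips)
- switch1_top (a point): middle of the free end of switch 1's paddle, 28 mm from its hinge: it moves 11 mm to either side of the slot's middle. The paddle is 12 mm thick (x) and 16 mm wide (y) and stands 26 mm above the bank's face when upright
- switch2_top (a point): the same on switch 2
- switch3_top (a point): the same on switch 3
- switch4_top (a point): the same on switch 4
- clip_seat (a point): where point probe_center belongs when home: midway between the two clips, 48 mm above the bench, 40 mm above the base plate; axes as the dock's. The seated probe lies along x, either way round. Between the clips 54 mm along x are free for the block and fingers (+-8 mm slack for the block); the switch bank begins 62 mm away in +y. The barrels then rest on the clips' floors
- clip_near (a point): seat of the clip nearer the robot, 36 mm toward -x from clip_seat at the same height (the other clip is alike, 36 mm toward +x). Each is 12 mm wide (x), with two sprung steel jaws open at the top, about 30 mm across, reaching 15 mm above this point. They guide a barrel from 4 mm off in y and snap over it in its last 11 mm; both clips together take 6 to 10 N, then draw it down
- probe_center (a point): loose probe, 80 g, 175 mm long: this point is the centre of its ribbed white block, 44 (x) x 20 (y) x 28 mm (z), which lies flat on the bench, so 14 mm up. Steel barrels, 12 mm in diameter, run along x from the block to +-62 mm at this height, then a 6 mm rod to +107 mm and a black cap, 16 mm in diameter, to -68 mm. Grip the block across y
- petri_dish: bystander, loose petri dish, 56 mm in diameter, 13 mm high, origin at its underside
- weigh_boat: bystander, loose white weighing boat, 50 x 50 x 12 mm, origin at its underside

How it is judged:
At the end, for the whole second after the job is handed in: Switches 1 and 3 are on and 2 and 4 off, each within 0.1 rad of its stop; the probe is home in both clips: its middle within 3 mm in height, 4 mm across and 12 mm along of the seat, its axis within 0.06 rad of the clips' line (value of joint each of switch1, switch3 above 0.3 rad and value of joint each of switch2, switch4 below -0.3 rad and x of probe_center in the frame of clip_seat between -0.012 and 0.012 m and y of probe_center in the frame of clip_seat between -0.004 and 0.004 m and z of probe_center in the frame of clip_seat between -0.003 and 0.003 m and angle between the x axis of probe_center and the x axis of clip_seat, either way round below 0.06 rad); the robot touches nothing.
It fails at once if the petri dish or weighing boat is shifted by more than 30 mm (distance of any of petri_dish, weigh_boat from where it was at the start of the episode above 0.03 m).
It also fails if it takes over 64 s, if anything falls off the work surface, if the arm or the gripper's body presses on something with over 40 N, if the wrist force passes 120 N, or if a joint passes its speed limit or range.

## Working session

There is one attempt and no reset: what is moved stays moved. The work goes in short steps, Python scripts to look and compute and a tool call to move; the robot and the scene stay as the last step left them, time stands still between calls to the robot, and variables do not carry over. Pictures are saved under pics/ and viewed, about 8 in all and at most 12, crops included, and the job is handed in when it is done.

Besides the shell and the picture viewer there is one more tool, called after "Emit:" by a JSON object that holds its "name" and its "arguments". jog_arm: Moves the arm, as the interface text tells. Its arguments: {"type":"object","properties":{"steps":{"type":"array"}},"required":["steps"]}

```bash
mkdir -p pics
python3 - <<'E'
from bench import robot
import cv2,numpy as np
for n in("scene","top"):
    im=robot.snapshot(n); cv2.imwrite(f"pics/{n}0.png",cv2.cvtColor(im,cv2.COLOR_RGB2BGR))
    c=robot.camera_info(n); print(n,np.round(c["mtx"],1).tolist(),np.round(c["dist"],3),(-c["R"].T@c["t"]).round(3),c["R"].round(2).tolist())
print(robot.get_obs(),robot.pinch_z)
E
```

```text
scene [[395.3, 0.0, 273.9], [0.0, 395.3, 212.6], [0.0, 0.0, 1.0]] [-0.06  0.    0.    0.    0.  ] [-0.356 -0.561  0.61 ] [[0.47, -0.88, -0.01], [-0.44, -0.22, -0.87], [0.77, 0.42, -0.49]]
top [[546.3, 0.0, 269.5], [0.0, 546.3, 205.5], [0.0, 0.0, 1.0]] [-0.075  0.     0.     0.     0.   ] [ 0.344 -0.09   1.58 ] [[-0.02, -1.0, 0.02], [-1.0, 0.01, -0.09], [0.09, -0.02, -1.0]]
{'time': 0.1, 'joint_positions': array([ 1.12089624e+00,  8.79077924e-02,  1.37207403e+00, -7.43118355e-06,
        1.68360337e+00, -1.03075421e-01]), 'qvel': array([-0.00116329, -0.00116899, -0.00222408, -0.00031317,  0.00162941,
        0.00183827]), 'joint_torque': array([ 3.06529146e-03, -3.41253912e+01, -3.03300190e+01,  7.18983798e-02,
        3.04402225e-02, -7.60109288e-05]), 'tool_pos': array([0.1867048 , 0.51675259, 0.17052146]), 'ee_rot': array([-3.13960993e+00, -1.97671826e-04,  2.79476696e+00]), 'wrist_force': array([-0.11682798, -0.66214561,  0.93531309]), 'wrist_torque': array([-0.00291559,  0.01281605,  0.01767888]), 'width': 0.09422163746501067} 0.0188
```

View pics/top0.png

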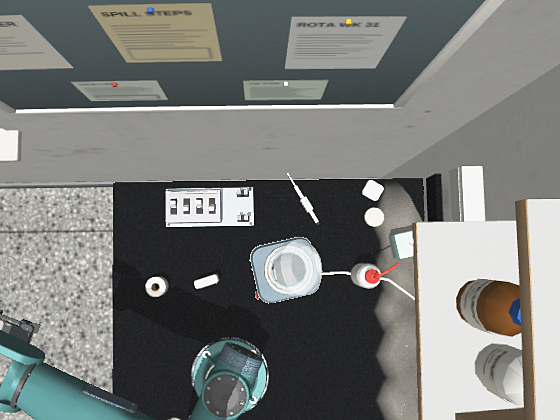

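View pics/scene0.png

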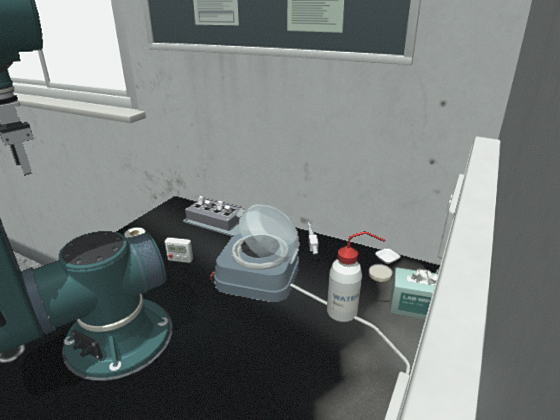

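The top view shows the dock at about (165-255, 187-228) and the probe from (290,175) to (317,222). The dish and boat are at (374,217) and (373,190), and a centrifuge sits in front at (288,268). Next I'll zoom in on the dock and probe.

```bash
cat > h.py <<'E'
from bench import robot
import cv2,numpy as np
def ray(n,uv):
    c=robot.camera_info(n)
    p=cv2.undistortPoints(np.array(uv,float).reshape(-1,1,2),c["mtx"],c["dist"]).reshape(-1,2)
    d=np.c_[p,np.ones(len(p))]@c["R"]; return -c["R"].T@c["t"],d
def onz(n,uv,z):
    o,d=ray(n,uv); return o+d*((z-o[2])/d[:,2])[:,None]
def pix(n,X):
    c=robot.camera_info(n)
    return cv2.projectPoints(np.array(X,float).reshape(-1,1,3),cv2.Rodrigues(c["R"])[0],c["t"],c["mtx"],c["dist"])[0].reshape(-1,2)
def crop(n,x0,x1,y0,y1,s,f):
    im=cv2.cvtColor(robot.snapshot(n),cv2.COLOR_RGB2BGR)
    cv2.imwrite(f,cv2.resize(im[y0:y1,x0:x1],None,fx=s,fy=s,interpolation=cv2.INTER_CUBIC)); return im
E
python3 - <<'E'
from h import *
im=cv2.imread("pics/top0.png")
cv2.imwrite("pics/c1.png",cv2.resize(im[165:235,155:325],None,fx=4.7,fy=4.7,interpolation=cv2.INTER_CUBIC))
m=(cv2.inRange(im,(110,110,110),(255,255,255)))
m[:168]=0;m[236:]=0;m[:,:150]=0;m[:,400:]=0
for c in cv2.findContours(m,cv2.RETR_EXTERNAL,cv2.CHAIN_APPROX_NONE)[0]:
    if cv2.contourArea(c)>20:
        r=cv2.minAreaRect(c); print(cv2.contourArea(c),np.round(r[0],1),np.round(r[1],1),round(r[2],1),onz("top",cv2.boxPoints(r),0.008).round(3).tolist())
E
```

```text
765.5 [381.5 217. ] [36. 35.] 90.0 [[0.499, -0.396, 0.008], [0.497, -0.499, 0.008], [0.392, -0.495, 0.008], [0.394, -0.393, 0.008]]
3246.0 [209.  206.7] [38.4 88.3] 89.1 [[0.539, 0.182, 0.008], [0.539, -0.074, 0.008], [0.427, -0.074, 0.008], [0.427, 0.18, 0.008]]
277.0 [372.4 189.9] [18.  17.3] 31.0 [[0.517, -0.386, 0.008], [0.56, -0.413, 0.008], [0.533, -0.458, 0.008], [0.489, -0.43, 0.008]]
2936.0 [274.5 195. ] [ 54. 249.] 90.0 [[0.598, 0.224, 0.008], [0.588, -0.503, 0.008], [0.43, -0.497, 0.008], [0.441, 0.224, 0.008]]
```

View pics/c1.png

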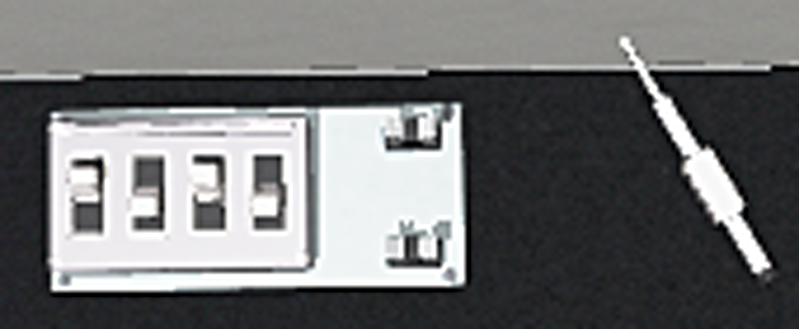

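Run:
```python
from h import *
f=lambda l:(np.array(l,float)+.5)/4.7+[155,165]-.5
P=lambda s,l,z:print(s,onz("top",f(l),z).round(4)[:,:2].tolist())
P("plate R",[(460,104),(466,286)],.008)
P("bank face corners TL TR BR BL",[(52,118),(308,118),(303,270),(52,270)],.042)
P("slots 4..1",[(89,194),(149,193),(208,192),(268,192)],.042)
P("paddle tops 4..1",[(85,175),(148,203),(207,175),(267,205)],.068)
P("clips far near",[(413,130),(413,248)],.06)
P("probe rodtip,block,capend",[(625,41),(715,187),(768,272)],.014)
P("wall",[(20,76),(400,73),(790,68)],0)
# triangulate heights of centrifuge: scene points against x guess
import itertools
for n,uv in(("lidtop",(268,206)),("lidleft",(240,228)),("lidright",(303,240)),("bodyrightback",(298,258)),("bodyleft",(217,270)),("bottle tip",(348,237)),("bottle cap",(347,250))):
    o,d=ray("scene",[uv]); d=d[0]
    print(n,[ (x,*np.round((o+d*(x-o[0])/d[0])[1:],3)) for x in (.26,.3,.34,.38,.42)])
o=np.array([(250,242),(315,237),(321,292),(255,303),(292,243),(290,296),(318,268),(372,275)])
for z in(.08,.15,.2):print(z,onz("top",o,z).round(3)[:,:2].tolist())
im=cv2.imread("pics/scene0.png")
cv2.imwrite("pics/c2.png",cv2.resize(im[180:330,150:420],None,fx=2.9,fy=2.9,interpolation=cv2.INTER_CUBIC))
```

```text
plate R [[0.5389, -0.0727], [0.4266, -0.0749]]
bank face corners TL TR BR BL [[0.5299, 0.1729], [0.5276, 0.0186], [0.4359, 0.0224], [0.4381, 0.1729]]
slots 4..1 [[0.4835, 0.1506], [0.4836, 0.1145], [0.4837, 0.079], [0.4832, 0.043]]
paddle tops 4..1 [[0.4925, 0.1489], [0.4753, 0.1117], [0.4914, 0.0767], [0.4731, 0.0414]]
clips far near [[0.5173, -0.0451], [0.4469, -0.0442]]
probe rodtip,block,capend [[0.5759, -0.175], [0.4847, -0.2285], [0.432, -0.2598]]
wall [[0.5615, 0.2], [0.5598, -0.0357], [0.5596, -0.2782]]
lidtop [(0.26, np.float64(-0.214), np.float64(0.231)), (0.3, np.float64(-0.191), np.float64(0.206)), (0.34, np.float64(-0.169), np.float64(0.181)), (0.38, np.float64(-0.146), np.float64(0.157)), (0.42, np.float64(-0.123), np.float64(0.132))]
lidleft [(0.26, np.float64(-0.142), np.float64(0.158)), (0.3, np.float64(-0.115), np.float64(0.129)), (0.34, np.float64(-0.088), np.float64(0.1)), (0.38, np.float64(-0.06), np.float64(0.07)), (0.42, np.float64(-0.033), np.float64(0.041))]
lidright [(0.26, np.float64(-0.293), np.float64(0.172)), (0.3, np.float64(-0.276), np.float64(0.144)),
[... 845 characters left out ...]
oat64(-0.34), np.float64(0.101))]
bottle cap [(0.26, np.float64(-0.386), np.float64(0.177)), (0.3, np.float64(-0.374), np.float64(0.148)), (0.34, np.float64(-0.363), np.float64(0.12)), (0.38, np.float64(-0.352), np.float64(0.092)), (0.42, np.float64(-0.34), np.float64(0.064))]
0.08 [[0.378, -0.065], [0.388, -0.243], [0.238, -0.256], [0.212, -0.076], [0.373, -0.18], [0.229, -0.171], [0.303, -0.25], [0.281, -0.398]]
0.15 [[0.376, -0.066], [0.386, -0.236], [0.243, -0.249], [0.218, -0.077], [0.372, -0.176], [0.234, -0.168], [0.305, -0.242], [0.284, -0.384]]
0.2 [[0.375, -0.067], [0.385, -0.231], [0.247, -0.243], [0.222, -0.077], [0.371, -0.173], [0.238, -0.165], [0.307, -0.237], [0.286, -0.373]]
```

View pics/c2.png

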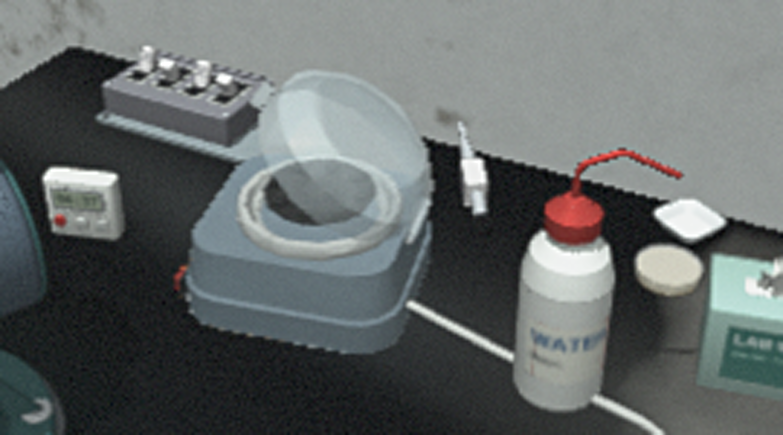

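The zoom shows that all four switches need flipping (1 off, 2 on, 3 off, 4 on). The probe's rod points away from the robot and the cap points toward it. The centrifuge's open lid stands up to about 0.2 m high. I still need the wall's position.

Run:
```python
from h import *
def tri(a,b):
    o1,d1=ray("top",[a]);o2,d2=ray("scene",[b]);d1=d1[0]/np.linalg.norm(d1);d2=d2[0]/np.linalg.norm(d2)
    s=np.linalg.lstsq(np.c_[d1,-d2],o2-o1,rcond=None)[0]
    p,q=o1+s[0]*d1,o2+s[1]*d2; return ((p+q)/2).round(3),round(np.linalg.norm(p-q),4)
print("board BR",tri((396,106),(411,63)),"board BL",tri((14,108),(150,42)))
print("paper BR",tri((327,99),(343,33)),"paper BL",tri((243,99),(288,28)))
print("rodtip",tri((288,173.3),(308.5,222.5)),"cap",tri((318,222.5),(316,253)))
for z in(0,.05,.1):print(z,pix("top",[[.6,-.17,z],[.62,-.17,z]]).round(1).tolist())
```

```text
board BR (array([ 0.65 , -0.384,  0.467]), np.float64(0.0058)) board BL (array([0.648, 0.418, 0.485]), np.float64(0.0114))
paper BR (array([ 0.645, -0.223,  0.528]), np.float64(0.0113)) paper BL (array([ 0.648, -0.064,  0.534]), np.float64(0.0033))
rodtip (array([ 0.575, -0.174,  0.015]), np.float64(0.0039)) cap (array([ 0.431, -0.258,  0.022]), np.float64(0.0025))
0 [[285.5, 165.9], [285.4, 159.1]]
0.05 [[286.3, 163.1], [286.2, 156.1]]
0.1 [[287.2, 160.0], [287.1, 152.8]]
```

Emit:
{"name": "jog_arm", "arguments": {"steps": [[[0, 0, 0, 0, 0, -10, -1], [0, 0, 0, 0, 0, -9.9, -1], [-2.65, -4.74, 0, 0, 0, 0, -1], [-2.65, -4.74, 0, 0, 0, 0, -1], [-2.65, -4.74, 0, 0, 0, 0, -1], [-2.65, -4.74, 0, 0, 0, 0, -1], [-2.65, -4.74, 0, 0, 0, 0, -1], [-2.65, -4.74, 0, 0, 0, 0, -1], [-2.65, -4.74, 0, 0, 0, 0, -1], [-2.65, -4.74, 0, 0, 0, 0, -1], [-2.65, -4.74, 0, 0, 0, 0, -1], [-2.65, -4.74, 0, 0, 0, 0, -1]]]}}

```text
time: 1.6
tool_pos: [0.4525, 0.0417, 0.1712]
ee_rot: [3.141, -0.0, -3.141]
wrist_force: [0.2, -0.6, 0.0]
width: 0.0006
```

Emit:
{"name": "jog_arm", "arguments": {"steps": [[[0.1, 0.1, 4, 0, 0, 0, -1], [0, 0, 4, 0, 0, 0, -1], [0, 0, 2, 0, 0, 0, -1], [0, 0, 1.6, 0, 0, 0, -1], [0, 0, 0, 0, 0, 0, -1]]]}}

```text
time: 2.22
tool_pos: [0.4502, 0.0445, 0.0543]
ee_rot: [3.141, -0.003, -3.141]
wrist_force: [0.4, 0.0, -0.5]
width: 0.0005
```

Run:
```python
from h import *
crop("scene",150,310,160,250,5,"pics/c3.png"); print(robot.get_obs()["tool_pos"].round(4)); 
p=robot.get_obs()["tool_pos"];print(((pix("scene",[p])-[150,160])*5).round(0))
```

```text
[0.4511 0.0445 0.0555]
[[364. 261.]]
```

View pics/c3.png

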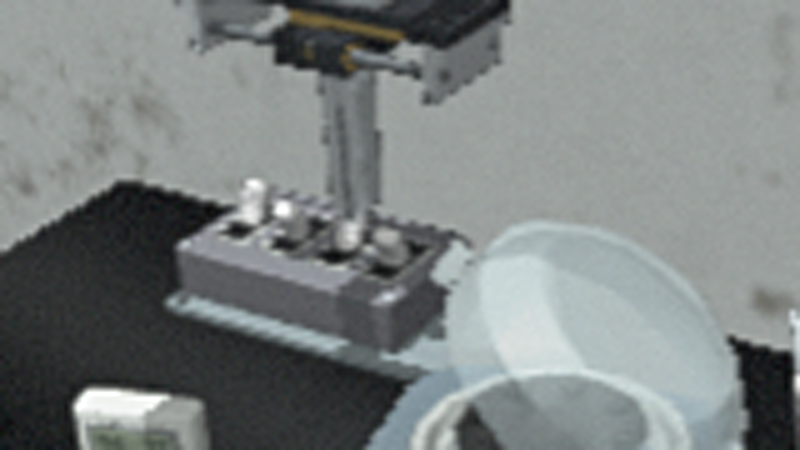

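The tip appears behind paddle 2 at about (350,215). I predicted (364,261), so I'll check with the top view.

Run:
```python
from h import *
im=crop("top",155,325,145,235,4.7,"pics/c4.png"); o=robot.get_obs()
print(o["time"],o["tool_pos"].round(4),o["wrist_force"].round(2))
p=o["tool_pos"]; g=lambda n,X,x,y,s:((pix(n,X)-[x,y]+.5)*s-.5).round(0).tolist()
print(g("top",[p,p+[0,0,.097]],155,145,4.7)); print(g("scene",[p,p+[0,0,.1],[.483,.097,.042],[.483,.043,.042],[.483,.079,.042]],150,160,5))
```

```text
2.325 [0.4518 0.0445 0.0563] [ 0.62 -0.26  0.82]
[[264.0, 336.0], [248.0, 324.0]]
[[367.0, 262.0], [353.0, 104.0], [326.0, 241.0], [400.0, 260.0], [351.0, 247.0]]
```

View pics/c4.png

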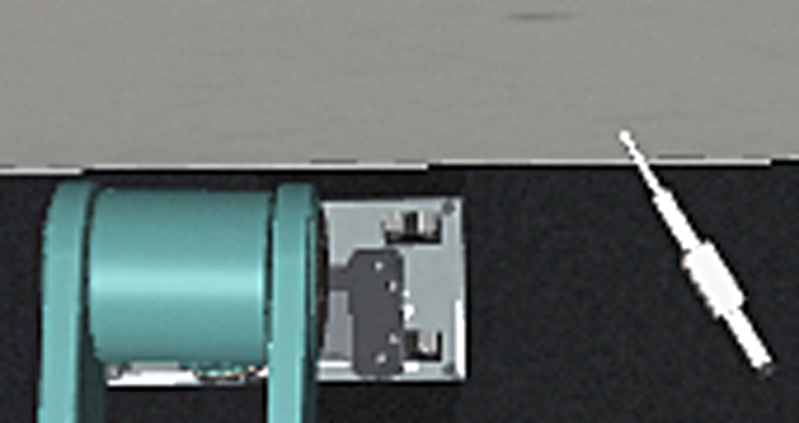

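The top view puts the gripper body where I expected it. The bright piece at (347,240) in the scene view was the fingertip in front of paddle 2. I'll push switch 1 on.

Emit:
{"name": "jog_arm", "arguments": {"steps": [[[0, 0, 0.3, 0, 0, 0, -1], [-0.7, 0, 0, 0, 0, 0, -1], [-0.7, 0, 0, 0, 0, 0, -1], [-0.8, 0, 0, 0, 0, 0, -1], [0, 0, 0, 0, 0, 0, -1]]]}}

```text
time: 2.95
tool_pos: [0.4739, 0.0444, 0.0526]
ee_rot: [3.142, 0.0, -3.141]
wrist_force: [0.6, -0.8, -0.1]
width: 0.0002
```

Next, back out, move along the near side to switch 3 (y 0.115) and push it.

Emit:
{"name": "jog_arm", "arguments": {"steps": [[[1.2, 0, 0, 0, 0, 0, -1], [1.2, 0, 0, 0, 0, 0, -1], [0, 3.5, 0, 0, 0, 0, -1], [0, 3.5, 0, 0, 0, 0, -1], [0, 0, 0, 0, 0, 0, -1], [-0.8, 0, 0, 0, 0, 0, -1], [-0.8, 0, 0, 0, 0, 0, -1], [-0.8, 0, 0, 0, 0, 0, -1], [0, 0, 0, 0, 0, 0, -1], [1.2, 0, 0, 0, 0, 0, -1], [1.2, 0, 0, 0, 0, 0, -1]]]}}

```text
time: 4.32
tool_pos: [0.4479, 0.1143, 0.0524]
ee_rot: [3.142, -0.001, -3.141]
wrist_force: [0.2, 0.5, 0.0]
width: 0.0005
```

Emit:
{"name": "jog_arm", "arguments": {"steps": [[[0, 0, -4, 0, 0, 0, -1], [-3.4, 1.8, 0, 0, 0, 0, -1], [-3.4, 1.9, 0, 0, 0, 0, -1], [0, 0, 0, 0, 0, 0, -1], [0, 0, 2, 0, 0, 0, -1], [0, 0, 2, 0, 0, 0, -1], [0, 0, 0, 0, 0, 0, -1]]]}}

```text
time: 5.2
tool_pos: [0.5142, 0.1509, 0.0508]
ee_rot: [-3.141, -0.005, -3.141]
wrist_force: [0.6, 0.4, -0.3]
width: 0.0003
```

Emit:
{"name": "jog_arm", "arguments": {"steps": [[[0.7, 0, 0, 0, 0, 0, -1], [0.7, 0, 0, 0, 0, 0, -1], [0.8, 0, 0, 0, 0, 0, -1], [0, 0, 0, 0, 0, 0, -1], [-1.1, 0, 0, 0, 0, 0, -1], [-1.1, 0, 0, 0, 0, 0, -1], [0, -3.6, 0, 0, 0, 0, -1], [0, -3.6, 0, 0, 0, 0, -1], [0, 0, 0, 0, 0, 0, -1], [0.7, 0, 0, 0, 0, 0, -1], [0.7, 0, 0, 0, 0, 0, -1], [0.8, 0, 0, 0, 0, 0, -1]]]}}

```text
time: 6.7
tool_pos: [0.4946, 0.0802, 0.0526]
ee_rot: [3.141, -0.0, -3.14]
wrist_force: [0.2, 0.1, 0.3]
width: 0.0004
```

Emit:
{"name": "jog_arm", "arguments": {"steps": [[[-1, 0, 0, 0, 0, 0, -1], [-1, 0, 0, 0, 0, 0, -1], [0, 0, -5, 0, 0, 0, -1], [0, 0, -5, 0, 0, 0, -1], [0, 0, -5, 0, 0, 0, -1], [0.52, -5.15, 0, 0, 0, 0, 0], [0.52, -5.15, 0, 0, 0, 0, 0], [0.52, -5.15, 0, 0, 0, 0, 0], [0.52, -5.15, 0, 0, 0, 0, 0], [0.52, -5.15, 0, 0, 0, 0, 0], [0.52, -5.15, 0, 0, 0, 0, 0]]]}}

```text
time: 8.07
tool_pos: [0.4846, -0.2318, 0.2026]
ee_rot: [-3.141, 0.001, -3.141]
wrist_force: [0.7, 0.4, 0.8]
width: 0.0465
```

Emit:
{"name": "jog_arm", "arguments": {"steps": [[[0, 0, 0, 0, 0, 10.6, 0], [0, 0, 0, 0, 0, 10.6, 0], [0, 0, 0, 0, 0, 10.6, 0], [0, 0, 0, 0, 0, 10.6, 0], [0, 0, 0, 0, 0, 10.6, 0], [0, 0, 0, 0, 0, 10.6, 0], [0, 0, 0, 0, 0, 10.6, 0], [0, 0, 0, 0, 0, 10.6, 0], [0, 0, 0, 0, 0, 10.6, 0], [0, 0, 0, 0, 0, 10.6, 0], [0, 0, 0, 0, 0, 10.6, 0], [0, 0, 0, 0, 0, 10.6, 0]]]}}

```text
time: 9.57
tool_pos: [0.4849, -0.2301, 0.2025]
ee_rot: [3.141, -0.0, 0.916]
wrist_force: [-0.0, 0.6, -0.4]
width: 0.0469
```

Emit:
{"name": "jog_arm", "arguments": {"steps": [[[0, 0, 0, 0, 0, 10.6, 0], [0, 0, 0, 0, 0, 10.6, 0], [0, 0, 0, 0, 0, 1.2, 0], [0, 0, 0, 0, 0, 0, 0]]]}}

```text
time: 10.07
tool_pos: [0.4845, -0.2298, 0.2025]
ee_rot: [-3.141, -0.0, 0.533]
wrist_force: [-0.1, 0.7, -0.4]
width: 0.0469
```

Run:
```python
from h import *
im=crop("top",155,325,155,240,4.7,"pics/c5.png"); o=robot.get_obs()
print(o["time"],o["tool_pos"].round(4),o["ee_rot"].round(3),o["width"])
```

```text
10.125 [ 0.4844 -0.2298  0.2025] [-3.142 -0.     0.533] 0.04678358619442935
```

View pics/c5.png

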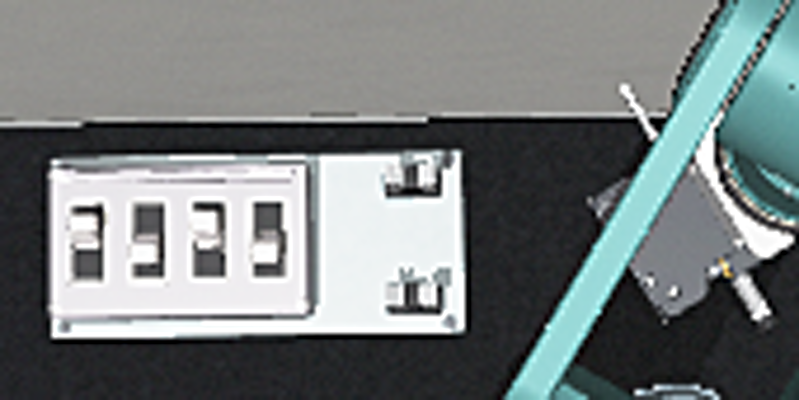

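The switches look unchanged, and in c3 the fingertips ended about 9 px (2 cm) above the predicted TCP. They probably passed over the paddles. I'll check the true tip height here in the scene view, marking the predicted tip positions.

Run:
```python
from h import *
o=robot.get_obs();p=o["tool_pos"];a=np.array([np.sin(.533),-np.cos(.533),0])
P=np.array([p+s*a*.0234+[0,0,dz] for dz in(0,.02,.04) for s in(-1,1)])
u=pix("scene",P); x0,y0=[int(v) for v in u.mean(0)-[50,50]]
im=crop("scene",x0,x0+110,y0,y0+100,6,"pics/c6.png")
i=cv2.imread("pics/c6.png")
for k,q in enumerate((u-[x0,y0]+.5)*6): cv2.circle(i,tuple(int(v) for v in q),4,[(0,0,255),(0,255,0),(255,0,0)][k//2],-1)
cv2.imwrite("pics/c6.png",i)
```

```text
(no output)
```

View pics/c6.png

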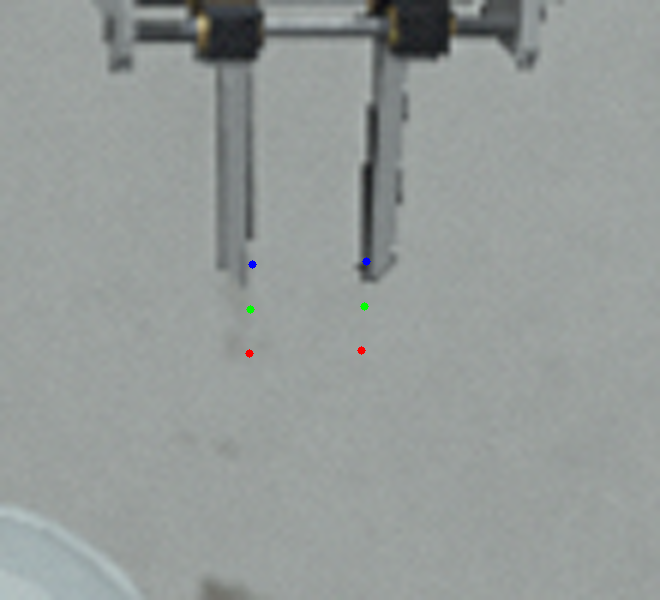

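The real fingertips sit about 30 to 33 mm above the reported TCP: they end at row ~278, and the marks for TCP+20 and +40 mm are at rows 308 and 262. Both pictures agree on this, and the lateral position matches. So the switch pushes passed over the paddles. The robot is already over the probe, so I'll pick it first, coming down carefully and watching the force.

Emit:
{"name": "jog_arm", "arguments": {"steps": [[[0, 0, 5, 0, 0, 0, 0], [0, 0, 5, 0, 0, 0, 0], [0, 0, 5, 0, 0, 0, 0], [0, 0, 3, 0, 0, 0, 0], [0, 0, 1.2, 0, 0, 0, 0], [0, 0, 0, 0, 0, 0, 0]]]}}

```text
time: 10.92
tool_pos: [0.4841, -0.2295, 0.0104]
ee_rot: [-3.141, 0.0, 0.532]
wrist_force: [0.3, -0.4, 0.1]
width: 0.0474
```

Emit:
{"name": "jog_arm", "arguments": {"steps": [[[0, 0, 0.8, 0, 0, 0, 0], [0, 0, 0.6, 0, 0, 0, 0], [0, 0, 0.4, 0, 0, 0, 0], [0, 0, 0.4, 0, 0, 0, 0], [0, 0, 0, 0, 0, 0, 0]]]}}

```text
time: 11.55
tool_pos: [0.4839, -0.2294, -0.0118]
ee_rot: [-3.141, 0.0, 0.531]
wrist_force: [-0.5, -0.5, -0.7]
width: 0.0474
```

Reported z is below the bench with no contact, which confirms the offset. Continuing down.

Emit:
{"name": "jog_arm", "arguments": {"steps": [[[0, 0, 0.5, 0, 0, 0, 0], [0, 0, 0.5, 0, 0, 0, 0], [0, 0, 0.2, 0, 0, 0, 0], [0, 0, 0, 0, 0, 0, 0]]]}}

```text
time: 12.05
tool_pos: [0.4839, -0.2294, -0.0238]
ee_rot: [-3.141, 0.0, 0.531]
wrist_force: [-0.1, -0.1, 0.4]
width: 0.047
```

Emit:
{"name": "jog_arm", "arguments": {"steps": [[[0, 0, 0.2, 0, 0, 0, 0], [0, 0, 0.1, 0, 0, 0, 0], [0, 0, 0, 0, 0, 0, 0]]]}}

```text
time: 12.42
tool_pos: [0.4841, -0.2295, -0.0265]
ee_rot: [-3.141, 0.0, 0.531]
wrist_force: [-0.4, 0.5, 0.4]
width: 0.0469
```

Emit:
{"name": "jog_arm", "arguments": {"steps": [[[0, 0, 0.15, 0, 0, 0, 0], [0, 0, 0.15, 0, 0, 0, 0], [0, 0, 0, 0, 0, 0, 0]]]}}

```text
time: 12.8
tool_pos: [0.484, -0.2295, -0.0297]
ee_rot: [-3.141, 0.0, 0.531]
wrist_force: [-0.6, -0.2, 0.4]
width: 0.0468
```

Emit:
{"name": "jog_arm", "arguments": {"steps": [[[0, 0, 0.15, 0, 0, 0, 0], [0, 0, 0.15, 0, 0, 0, 0], [0, 0, 0, 0, 0, 0, 0]]]}}

```text
time: 13.18
tool_pos: [0.484, -0.2295, -0.0327]
ee_rot: [-3.141, 0.0, 0.531]
wrist_force: [0.8, -0.3, -0.3]
width: 0.0471
```

Emit:
{"name": "jog_arm", "arguments": {"steps": [[[0, 0, 0.15, 0, 0, 0, 0], [0, 0, 0, 0, 0, 0, 0]]]}}

```text
time: 13.42
tool_pos: [0.4844, -0.2297, -0.0336]
ee_rot: [3.141, -0.0, 0.531]
wrist_force: [-1.1, 0.1, 1.6]
width: 0.0472
```

Run:
```python
from h import *
o=robot.get_obs();p=o["tool_pos"];print(p.round(4),o["wrist_force"].round(1))
a=np.array([np.sin(.533),-np.cos(.533),0])
u=pix("scene",[p+[0,0,.034]]); x0,y0=[int(v) for v in u.mean(0)-[55,60]]
crop("scene",x0,x0+110,y0,y0+90,7,"pics/c7.png"); print(x0,y0,((u-[x0,y0]+.5)*7).round())
```

```text
[ 0.4844 -0.2297 -0.0336] [-1.1  0.1  1.6]
259 186 [[390. 429.]]
```

View pics/c7.png

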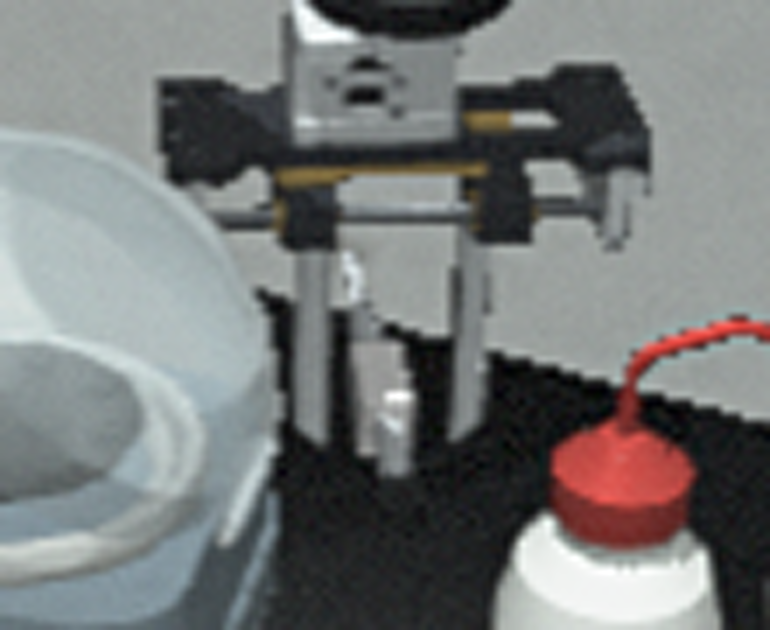

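The fingers straddle the block at (380,400) and the tips just touch the bench, so tip z = reported + 0.0335. I'll lift 2 mm and close.

Emit:
{"name": "jog_arm", "arguments": {"steps": [[[0, 0, -0.3, 0, 0, 0, 0], [0, 0, 0, 0, 0, 0, -1], [0, 0, 0, 0, 0, 0, -1], [0, 0, 0, 0, 0, 0, -1], [0, 0, 0, 0, 0, 0, -1], [0, 0, 0, 0, 0, 0, -1], [0, 0, 0, 0, 0, 0, -1]]]}}

```text
time: 14.35
tool_pos: [0.4841, -0.2295, -0.0311]
ee_rot: [-3.141, 0.0, 0.531]
wrist_force: [0.8, 0.4, -1.6]
width: 0.0198
```

Emit:
{"name": "jog_arm", "arguments": {"steps": [[[0, 0, -1, 0, 0, 0, -1], [0, 0, -3, 0, 0, 0, -1], [0, 0, -4, 0, 0, 0, -1], [0, 0, -4, 0, 0, 0, -1], [0, 0, 0, 0, 0, 10.2, -1], [0, 0, 0, 0, 0, 10.2, -1], [0, 0, 0, 0, 0, 10, -1], [0, -4.6, 0, 0, 0, 0, -1], [0, -4.6, 0, 0, 0, 0, -1], [0, -4.6, 0, 0, 0, 0, -1], [0, -4.7, 0, 0, 0, 0, -1], [0, 0, 0, 0, 0, 0, -1]]]}}

```text
time: 15.85
tool_pos: [0.4841, -0.0419, 0.09]
ee_rot: [-3.141, -0.001, 0.005]
wrist_force: [0.3, -0.9, -0.6]
width: 0.0193
```

Emit:
{"name": "jog_arm", "arguments": {"steps": [[[-0.15, 0.22, 2, 0, 0, 0.2, -1], [0, 0, 2, 0, 0, 0, -1], [0, 0, 1.8, 0, 0, 0, -1], [0, 0, 0, 0, 0, 0, -1], [0, 0, 0, 0, 0, 0, -1]]]}}

```text
time: 16.48
tool_pos: [0.4832, -0.0475, 0.0321]
ee_rot: [3.141, -0.001, -0.004]
wrist_force: [0.5, -0.4, -1.2]
width: 0.0198
```

Run:
```python
from h import *
o=robot.get_obs();p=o["tool_pos"];print(p.round(4),o["ee_rot"].round(3),o["wrist_force"].round(1))
crop("top",190,280,160,240,4.4,"pics/a.png"); crop("scene",195,285,170,250,4.4,"pics/b.png")
a,b=cv2.imread("pics/a.png"),cv2.imread("pics/b.png"); cv2.imwrite("pics/c8.png",np.hstack([a,b]))
c=p+[0,0,.0451]
print("rod tip,cap pred top",((pix("top",[c+[.107,0,0],c,c-[.068,0,0]])-[190,160]+.5)*4.4).round().tolist())
s=np.array([.482,-.044,.06]);print("clips pred scene",((pix("scene",[s-[.036,0,0],s+[.036,0,0],c-[.068,0,0]])-[195,170]+.5)*4.4+[396,0]).round().tolist())
```

```text
[ 0.4832 -0.0475  0.0321] [ 3.141e+00 -1.000e-03 -4.000e-03] [ 0.5 -0.4 -1.2]
rod tip,cap pred top [[235.0, 26.0], [237.0, 195.0], [238.0, 303.0]]
clips pred scene [[631.0, 216.0], [688.0, 168.0], [609.0, 216.0]]
```

View pics/c8.png

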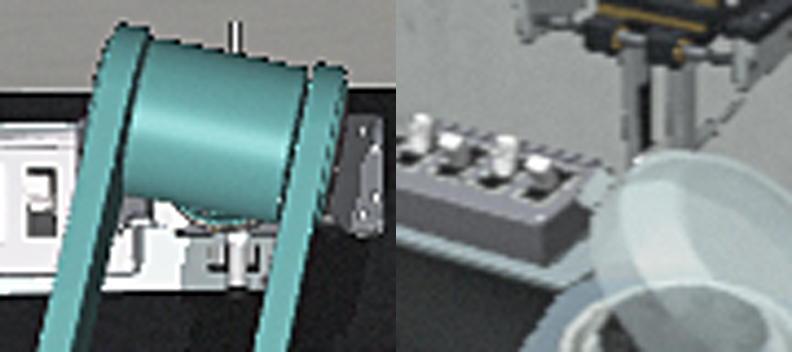

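The barrel at col 237 lies nearly centred between the near clip's dark jaws (cols 208-226 and 248-262). A row profile will check this.

Run:
```python
from h import *
im=robot.snapshot("top").mean(2); z=cv2.imread("pics/top0.png").mean(2)
print(list(range(234,256)))
for r in range(214,227): print(r,im[r,234:256].astype(int).tolist(), z[r,234:256].astype(int).tolist())
```

```text
[234, 235, 236, 237, 238, 239, 240, 241, 242, 243, 244, 245, 246, 247, 248, 249, 250, 251, 252, 253, 254, 255]
214 [181, 185, 184, 179, 176, 172, 174, 92, 255, 255, 255, 238, 161, 174, 178, 181, 181, 182, 144, 160, 157, 157] [242, 242, 244, 246, 250, 255, 158, 167, 168, 160, 151, 146, 255, 156, 161, 163, 151, 253, 252, 253, 0, 35]
215 [169, 170, 173, 173, 167, 163, 178, 71, 172, 217, 255, 147, 155, 174, 121, 175, 170, 171, 103, 161, 155, 155] [241, 243, 245, 205, 161, 165, 214, 63, 73, 63, 166, 203, 201, 229, 109, 165, 156, 251, 251, 254, 0, 32]
216 [169, 168, 169, 133, 155, 155, 211, 20, 182, 228, 208, 153, 144, 182, 5, 179, 169, 171, 129, 160, 156, 153] [242, 243, 246, 214, 214, 218, 255, 31, 82, 66, 242, 237, 234, 255, 0, 165, 255, 248, 251, 255, 0, 29]
217 [167, 168, 171, 133, 158, 154, 215, 21, 184, 230, 210, 155, 149, 186, 8, 184, 173, 172, 139, 155, 156, 157] [242, 243, 247, 212, 211, 214, 255, 34, 84, 72, 241, 232, 231, 255, 30, 164, 255, 246, 249, 255, 0, 29]
218 [169, 170, 173, 137, 158, 158, 219, 25, 184, 232, 214, 154, 151, 190, 15, 184, 175, 123, 153, 155, 156, 155] [243
[... 1070 characters left out ...]
3, 243, 245, 246, 247, 248, 248, 248, 248, 248, 248, 248, 249, 253, 183, 144, 141, 234, 255, 0, 25]
224 [170, 172, 170, 170, 173, 175, 180, 142, 195, 255, 229, 162, 180, 183, 181, 134, 78, 165, 158, 157, 155, 156] [249, 248, 248, 249, 249, 250, 250, 250, 250, 250, 250, 251, 250, 252, 254, 221, 175, 160, 255, 255, 6, 31]
225 [190, 184, 188, 186, 185, 184, 187, 9, 15, 26, 21, 14, 87, 172, 156, 148, 122, 169, 158, 155, 159, 158] [255, 255, 255, 255, 255, 255, 255, 255, 255, 255, 255, 255, 255, 255, 255, 255, 255, 190, 187, 130, 19, 37]
226 [0, 1, 4, 5, 5, 1, 10, 29, 33, 56, 54, 33, 23, 10, 0, 1, 175, 161, 157, 155, 156, 158] [0, 0, 0, 0, 0, 0, 0, 3, 1, 3, 0, 0, 0, 4, 2, 3, 9, 9, 16, 23, 34, 40]
```

The barrel centre is at col ~243.5 and the clip's at ~242.4, so I'll shift +y 3 mm (to -0.0445, my first estimate) and press down.

Emit:
{"name": "jog_arm", "arguments": {"steps": [[[-0.1, -0.3, 0, 0, 0, 0, -1], [0, 0, 0.6, 0, 0, 0, -1], [0, 0, 0.5, 0, 0, 0, -1], [0, 0, 0.4, 0, 0, 0, -1], [0, 0, 0, 0, 0, 0, -1]]]}}

```text
time: 17.25
tool_pos: [0.4811, -0.0436, 0.0154]
ee_rot: [-3.141, 0.001, -0.003]
wrist_force: [0.4, 1.3, -0.5]
width: 0.0197
```

Emit:
{"name": "jog_arm", "arguments": {"steps": [[[0, 0, 0.3, 0, 0, 0, -1], [0, 0, 0.3, 0, 0, 0, -1], [0, 0, 0.3, 0, 0, 0, -1], [0, 0, 0, 0, 0, 0, -1]]]}}

```text
time: 17.75
tool_pos: [0.4834, -0.0438, 0.0087]
ee_rot: [3.142, -0.004, -0.003]
wrist_force: [-0.2, 0.8, 5.1]
width: 0.0194
```

Emit:
{"name": "jog_arm", "arguments": {"steps": [[[0, 0, 0.3, 0, 0, 0, -1], [0, 0, 0.2, 0, 0, 0, -1], [0, 0, 0.1, 0, 0, 0, -1], [0, 0, 0, 0, 0, 0, -1], [0, 0, 0, 0, 0, 0, -1]]]}}

```text
time: 18.38
tool_pos: [0.4818, -0.0432, 0.0026]
ee_rot: [-3.141, -0.001, -0.003]
wrist_force: [-3.1, 2.4, 10.1]
width: 0.02
```

Emit:
{"name": "jog_arm", "arguments": {"steps": [[[0, 0, 0.2, 0, 0, 0, -1], [0, 0, 0.1, 0, 0, 0, -1], [0, 0, 0, 0, 0, 0, -1], [0, 0, 0, 0, 0, 0, -1]]]}}

```text
time: 18.88
tool_pos: [0.4819, -0.0433, 0.0025]
ee_rot: [-3.141, -0.001, -0.003]
wrist_force: [-9.1, 3.3, 23.3]
width: 0.0193
```

The stop is firm: 23 N with z unchanged at the expected seat height. I'll ease off, release and go up.

Emit:
{"name": "jog_arm", "arguments": {"steps": [[[0, 0, -0.3, 0, 0, 0, -1], [0, 0, 0, 0, 0, 0, -0.2], [0, 0, 0, 0, 0, 0, -0.2], [0, 0, 0, 0, 0, 0, -0.2], [0, 0, 0, 0, 0, 0, -0.2], [0, 0, -3, 0, 0, 0, -0.2], [0, 0, -5, 0, 0, 0, -0.2], [0, 0, -5, 0, 0, 0, -0.2]]]}}

```text
time: 19.88
tool_pos: [0.4811, -0.0437, 0.1319]
ee_rot: [-3.141, 0.001, -0.003]
wrist_force: [0.4, -0.8, 0.1]
width: 0.0378
```

Emit:
{"name": "jog_arm", "arguments": {"steps": [[[-1.6, -4.3, 0, 0, 0, 0, -1], [-1.6, -4.4, 0, 0, 0, 0, -1], [0, 0, 0, 0, 0, 0, -1], [0, 0, 4, 0, 0, 0, -1], [0, 0, 4, 0, 0, 0, -1], [0, 0, 2, 0, 0, 0, -1], [0, 0, 1.2, 0, 0, 0, -1], [0, 0, 0, 0, 0, 0, -1], [0, 0, 0, 0, 0, 0, -1]]]}}

```text
time: 21.0
tool_pos: [0.4509, 0.043, 0.0201]
ee_rot: [3.142, -0.002, -0.003]
wrist_force: [-0.5, 0.2, -0.3]
width: 0.0002
```

Emit:
{"name": "jog_arm", "arguments": {"steps": [[[0.7, 0, 0, 0, 0, 0, -1], [0.8, 0, 0, 0, 0, 0, -1], [0.8, 0, 0, 0, 0, 0, -1], [0, 0, 0, 0, 0, 0, -1]]]}}

```text
time: 21.5
tool_pos: [0.4729, 0.0433, 0.0191]
ee_rot: [-3.142, 0.001, -0.003]
wrist_force: [-2.1, -0.4, 2.4]
width: 0.0005
```

Emit:
{"name": "jog_arm", "arguments": {"steps": [[[-1.2, 0, 0, 0, 0, 0, -1], [-1.2, 0, 0, 0, 0, 0, -1], [0, 0, 0, 0, 0, 0, -1], [0, -3.6, 0, 0, 0, 0, -1], [0, -3.6, 0, 0, 0, 0, -1], [0, 0, 0, 0, 0, 0, -1], [0.8, 0, 0, 0, 0, 0, -1], [0.8, 0, 0, 0, 0, 0, -1], [0.8, 0, 0, 0, 0, 0, -1], [0, 0, 0, 0, 0, 0, -1], [-1.2, 0, 0, 0, 0, 0, -1], [-1.2, 0, 0, 0, 0, 0, -1]]]}}

```text
time: 23.0
tool_pos: [0.4485, 0.1153, 0.019]
ee_rot: [-3.141, -0.001, -0.003]
wrist_force: [-0.2, -0.2, -0.3]
width: 0.0004
```

Emit:
{"name": "jog_arm", "arguments": {"steps": [[[0, 0, -4, 0, 0, 0, -1], [3.4, -1.8, 0, 0, 0, 0, -1], [3.2, -1.8, 0, 0, 0, 0, -1], [0, 0, 0, 0, 0, 0, -1], [0, 0, 2, 0, 0, 0, -1], [0, 0, 2, 0, 0, 0, -1], [0, 0, 0, 0, 0, 0, -1]]]}}

```text
time: 23.88
tool_pos: [0.5122, 0.1505, 0.0173]
ee_rot: [3.141, 0.004, -0.003]
wrist_force: [0.4, -0.5, -0.8]
width: 0.0007
```

Emit:
{"name": "jog_arm", "arguments": {"steps": [[[-0.6, 0, 0, 0, 0, 0, -1], [-0.7, 0, 0, 0, 0, 0, -1], [-0.7, 0, 0, 0, 0, 0, -1], [0, 0, 0, 0, 0, 0, -1], [1.1, 0, 0, 0, 0, 0, -1], [1.1, 0, 0, 0, 0, 0, -1], [0, 3.6, 0, 0, 0, 0, -1], [0, 3.6, 0, 0, 0, 0, -1], [0, 0, 0, 0, 0, 0, -1], [-0.7, 0, 0, 0, 0, 0, -1], [-0.7, 0, 0, 0, 0, 0, -1], [-0.8, 0, 0, 0, 0, 0, -1]]]}}

```text
time: 25.38
tool_pos: [0.4944, 0.08, 0.0192]
ee_rot: [-3.141, -0.0, -0.002]
wrist_force: [-0.2, 0.2, 0.3]
width: 0.0005
```

Emit:
{"name": "jog_arm", "arguments": {"steps": [[[0, 0, 0, 0, 0, 0, -1], [1.2, 0, 0, 0, 0, 0, -1], [0, 0, -5, 0, 0, 0, -1], [0, 0, -5, 0, 0, 0, -1], [0, 0, -5, 0, 0, 0, -1], [-3, -5, 0, 0, 0, 0, -1], [-3, -5, 0, 0, 0, 0, -1], [-3, -5, 0, 0, 0, 0, -1], [-3, -5, 0, 0, 0, 0, -1], [-3, -5, 0, 0, 0, 0, -1], [-2, -5, 0, 0, 0, 0, -1], [0, -5, 0, 0, 0, 0, -1]]]}}

```text
time: 26.88
tool_pos: [0.3372, 0.4322, 0.1698]
ee_rot: [-3.14, -0.001, -0.001]
wrist_force: [-0.1, -0.5, 1.5]
width: 0.0002
```

Run:
```python
from h import *
o=robot.get_obs();print(o["time"],o["tool_pos"].round(3))
crop("top",155,275,165,235,5,"pics/a.png"); crop("scene",180,300,185,235,5,"pics/b.png")
cv2.imwrite("pics/c9.png",np.vstack([cv2.imread("pics/a.png"),cv2.imread("pics/b.png")]))
```

```text
26.875 [0.337 0.432 0.17 ]
```

View pics/c9.png

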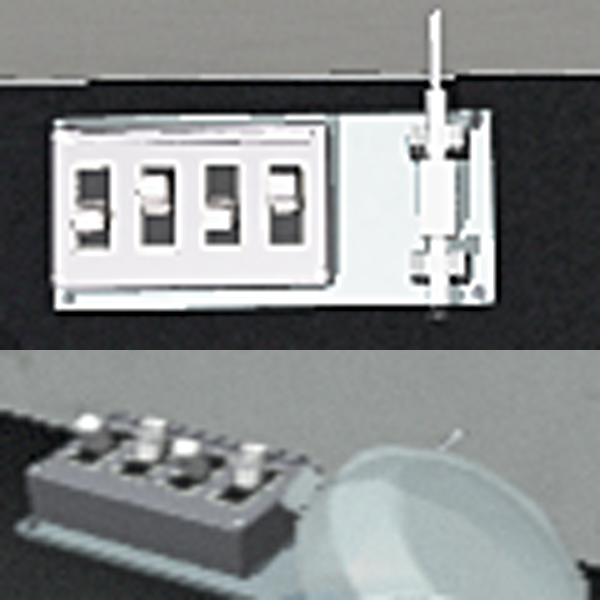

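The view shows switches 1 and 3 up (on) and 2 and 4 down (off). The probe lies in both clips, with the rod tip at (435,10) and the cap at (437,315). I'll check its height and yaw numerically.

Run:
```python
from h import *
a=cv2.imread("pics/a.png")
t=np.array([(435.5,9),(438,316)]);t=(t+.5)/5-.5+[155,165]
print(onz("top",t,.048).round(4))
s=np.array([(461,431-350)]);s=(s+.5)/5-.5+[180,185]
o1,d1=ray("top",t[:1]);o2,d2=ray("scene",s);k=np.linalg.lstsq(np.c_[d1[0],-d2[0]],o2-o1,rcond=None)[0]
print("tip",o1+k[0]*d1[0],o2+k[1]*d2[0])
im=robot.snapshot("top").mean(2).astype(int)
for r in (172,180,188,206,213,218,224,226,227):print(r,im[r,234:252].tolist())
```

```text
[[ 0.5925 -0.0434  0.048 ]
 [ 0.4184 -0.0427  0.048 ]]
tip [ 0.59241671 -0.04341482  0.04820726] [ 0.59093543 -0.04089641  0.04804315]
172 [145, 145, 146, 145, 147, 141, 128, 255, 255, 130, 141, 144, 145, 146, 147, 146, 145, 145]
180 [195, 193, 192, 190, 193, 192, 176, 219, 255, 177, 192, 206, 2, 0, 0, 0, 0, 0]
188 [255, 255, 255, 255, 255, 255, 199, 255, 253, 255, 131, 165, 168, 168, 173, 106, 81, 162]
206 [240, 240, 241, 245, 193, 252, 248, 247, 247, 248, 250, 255, 149, 159, 150, 253, 243, 243]
213 [242, 241, 242, 243, 248, 254, 115, 255, 255, 255, 201, 157, 161, 160, 162, 158, 151, 254]
218 [243, 243, 247, 214, 214, 210, 253, 247, 249, 250, 244, 229, 233, 255, 35, 164, 254, 245]
224 [249, 249, 249, 249, 250, 253, 218, 254, 255, 255, 217, 166, 167, 163, 255, 223, 177, 160]
226 [0, 0, 0, 0, 0, 0, 1, 66, 32, 32, 16, 7, 12, 12, 6, 0, 9, 10]
227 [33, 34, 30, 29, 27, 25, 44, 50, 88, 81, 46, 29, 30, 31, 30, 30, 35, 28]
```

The rod tip triangulates to z 0.048, which is the seat height. The axis yaw is about 0 and the middle is at about x 0.485 (seat about 0.482). The arm is clear of everything, so I'll hand in.

```bash
python3 -c "
from bench import robot
print(robot.get_obs()['qvel'].round(3)); print(robot.close_job())"
```

```text
[-0.042 -0.045  0.035 -0.017  0.016 -0.008]
the job is handed in; nothing more can be done
None
```

I handed the job in at about 27 s of the 64 s limit. Switches 1 and 3 are on, 2 and 4 are off, and the probe is pressed into both clips.

- **Switches:** the last top and scene views show all four paddles leaning the right way. I judged this by eye and didn't measure the paddle angles.
- **Probe:**
  - While pressing, the tool stopped at 23 N at the expected seat height. Afterwards the rod tip measured z ≈ 0.048 m, which is seat height; the two camera rays agreed to about 3 mm.
  - The probe's axis is within about 0.01 rad of the clips' line. Its middle is about 3 mm along x and 1–2 mm in y from my seat estimate.
  - I didn't measure the cap end's height separately; I inferred it from the firm stop and the level tool.
- **Disagreement found:** the real fingertips sit about 33 mm behind the reported tool point, confirmed by images and bench contact. Because of this my first round of switch pushes passed over the paddles without touching them. I corrected for it and redid the switches after placing the probe.
- **Petri dish and weighing boat:** I didn't go near either of them, and I didn't take a final measurement of where they are.
- **Arm:** it ended well clear of everything, but was still settling slightly (joint speeds below 0.05 rad/s) when I handed in.

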